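Find the socket that fits the mounting press nut

ROBOT

A 7-joint arm with a two-finger parallel gripper is mounted at the origin on the work surface. World frame = base frame: x ahead of the robot, y to its left, z up, the work surface at z = 0. Lengths are in mm, angles in rad, forces in N, time in s.
With the tool pointing down it reaches from about 350 to 900 mm from the base axis. Payload 8.1 kg.
Tool frame: the origin (TCP) lies at the very end of the fingers, on their centre line; the grasp point (between the pads) lies 19 mm behind it; z points along the fingers, y is the direction in which the jaws open and shut (so a half turn about z gives the same grasp; the last joint's range is limited). The gripper opens to 85 mm and grips with 20 to 120 N. Pads are 22 mm wide; open, the fingers measure 114 mm over their backs; the gripper's body (76 mm by 85 mm) begins 54 mm behind the grasp point. The pads swing forward as they close: fully open they stand 13 mm farther back than shut.
Start: joints at [1.142, 0.434, 0.025, 1.573, -0.012, 1.134, -0.075], TCP at [200.018, -592.144, 231.323] pointing down, gripper open.
Joint ranges: [-2.62, 2.62], [-0.44, 2.09], [-1.27, 1.32], [0.08, 2.57], [-1.32, 4.46], [0.12, 2], [-2.74, 2.74]. Speed limits (rad/s): [2.22, 2.22, 3.01, 3.01, 3.14, 3.14, 3.14].

INTERFACE

Orientations are given as a unit quaternion [w, x, y, z].
In Python, from workcell import arm, eyes gives the robot as it stands.
- The arm moves only by the tool apply_moves, never from a script. Its argument "steps" is a list of rows, each an object with "travel": the shift along the tool's x, y, z in cm, a list of three; "yaw": the turn about the tool's z in degrees. A call has 1 to 12 rows; each row is the pose to reach, as a shift and turn from the pose commanded when the call began, along the tool's axes at that moment; what a row does not reach only later rows make up. A row lasts 1/8 s, in which the tool goes at most 62.5 mm and 10.7 degrees, less where a joint would pass 70% of its speed; a pose out of reach is approached as far as the arm can. A call with a gripper value outside its range is refused whole. "grip" is the finger opening in cm, from 0 to 8.54, set as the call begins (left out, the last holds). The fingers move at their own pace and stop on an object; the grip force is fixed at half the most. Time passes only in rows, so rows that repeat a pose let the fingers close. It gives the time, the measured TCP pose, the force and the opening at its end, in the units of the state.
- arm.get_state(): the state, without advancing time (a new reading comes with each control period).
- eyes.camera(name): name is "side" or "top"; returns (picture, depth): 480x640x3 uint8, red, green, blue; 480x640 float32, mm along the optical axis (not along the pixel's ray), 0 where there is no reading.
- eyes.camera_info(name): a dict with "fx", "fy", "cx", "cy" (pixels), "camera_from_world" (4x4, takes a point from world to camera coordinates). Camera axes: x right, y down, z forward; pixel columns grow to the right and rows downward; lengths in mm; the calibration is good to about 2 mm. A picture is of the moment at which its call begins. camera_info takes no time and is no camera call.
- arm.hand_in(): hands the job in, once; it reports no verdict.
The state is a dict: "t": time; "joint_pos": joint angles; "dq": joint speeds; "effort": joint torques, N m; "ee_pos": TCP position; "tcp_rot": TCP orientation; "wrist_force": force on the tool from outside, world axes, zero at the start; "moment": the same for the moment, N m; "width": opening from 0.0 (shut) to 1.0 (fully open).
Only numpy, scipy, OpenCV 4.12 (cv2) and the standard library are available. Lean on these libraries where they do the work, as an engineer would, in place of code of your own. Each camera call takes 0.05 s, during which the arm holds its last target.

TASK

The collage press is to be undone: find which of the three look-alike sockets in the plywood tray fits its hex nut by trying them on it, and stand any that does not fit back upright in the tray. Press gently, for a pasted picture lies underneath: the sprung platen must never be pushed down more than 8 mm. Finish with the fitting socket fully seated over the nut, upright and still held in the gripper, and leave the other things on the desk where they are.

Things in the scene. Friction and masses are not known exactly. Their poses are not given: they have to be found in the camera images.
- tray: plywood tray, fixed, 90 x 290 mm, floor 4 mm thick, rim 12 mm high; origin under its centre, long side along its y. The three sockets start in it standing on their mouths, one near the middle, the others about 95 mm to either side along its y
- nut_base (a point): centre of the underside of the steel hex nut, on a 48 mm washer on the platen of the mounting press; z up. Nut: 30 mm across flats, 16 mm high, its upper 5 mm tapering to 26.5 mm, two flats facing this frame's +x and -x; it does not turn. A socket is fully seated when its mouth lies on the washer, level with this point
- press: mounting press, fixed: steel base 200 x 160 mm, pasted boards, grey sprung platen 180 x 140 mm with its top 60 mm and its washer 63 mm above the table; origin under its centre
- platen (a joint): how far the sprung platen (with nut) is pushed down, m; 0 at rest, stop at 0.012. It starts to give at about 4.5 N and then sinks 1 mm for every 2 N more (so 0.008 is about 20 N, socket's weight included)
- socket_a_mid (a point): steel socket, 85 mm tall, 0.2 to 0.45 kg, all three alike from outside: round body 47 mm across up to 38 mm, 32 mm neck to 40 mm, then the adapter, a 24 mm square block (40 to 85 mm up), gripped across its flats, which face the socket's own x and y. Hexagonal bore opens at the foot, 20 mm deep, two flats facing own +x and -x. This point: on its axis, 42.5 mm above the foot
- socket_b_mid (a point): steel socket, 85 mm tall, 0.2 to 0.45 kg, all three alike from outside: round body 47 mm across up to 38 mm, 32 mm neck to 40 mm, then the adapter, a 24 mm square block (40 to 85 mm up), gripped across its flats, which face the socket's own x and y. Hexagonal bore opens at the foot, 20 mm deep, two flats facing own +x and -x. This point: on its axis, 42.5 mm above the foot
- socket_c_mid (a point): steel socket, 85 mm tall, 0.2 to 0.45 kg, all three alike from outside: round body 47 mm across up to 38 mm, 32 mm neck to 40 mm, then the adapter, a 24 mm square block (40 to 85 mm up), gripped across its flats, which face the socket's own x and y. Hexagonal bore opens at the foot, 20 mm deep, two flats facing own +x and -x. This point: on its axis, 42.5 mm above the foot
- tape: roll of brown tape lying flat, 84 mm across, 22 mm high, beside the tray on its far side; bystander, origin in its underside
- eraser: white eraser 50 x 24 x 14 mm, near the press; bystander, origin in its underside
- mug: blue mug, 80 mm across, 92 mm high, beyond the gap between tray and press; bystander, origin in its underside
- glue: white glue jar, 60 mm across, 90 mm high, near the gap between tray and press, on the robot's side; bystander, origin in its underside
- wrench: open wrench lying flat beside the tray on the robot's side; bystander, origin in its underside
- brush: paste brush lying flat, left of the press; bystander, origin in its underside
- socket_a: the whole of socket_a with its adapter; origin at the centre of its mouth (foot), z up the axis. One of the three bores is 32.5 mm across flats and goes over the nut; the other two (21 and 24 mm) are too small and stop on top of it. Which is which is not known beforehand
- socket_b: the whole of socket_b with its adapter; origin at the centre of its mouth (foot), z up the axis. One of the three bores is 32.5 mm across flats and goes over the nut; the other two (21 and 24 mm) are too small and stop on top of it. Which is which is not known beforehand
- socket_c: the whole of socket_c with its adapter; origin at the centre of its mouth (foot), z up the axis. One of the three bores is 32.5 mm across flats and goes over the nut; the other two (21 and 24 mm) are too small and stop on top of it. Which is which is not known beforehand

How it is judged:
By the outcome, as a careful person would: the job done as asked, in the order asked, and still so for the second after the job is handed in, while the arm keeps its last pose, push and grip.
It also fails if it takes over 72 s, if anything falls off the work surface, if the arm or the gripper's body presses on something with over 40 N, if the wrist force passes 120 N, or if a joint passes its speed limit or range.

## Working session

There is one attempt and no reset: what is moved stays moved. The work goes in short steps, Python scripts to look and compute and a tool call to move; the robot and the scene stay as the last step left them, time stands still between calls to the robot, and variables do not carry over. Pictures are saved under pics/ and viewed, and the job is handed in when it is done.

Besides the shell and the picture viewer there is one more tool, called after "Request:" as name(argument=value, ...), one argument or row to a line, values as JSON. apply_moves: Moves the arm, as the interface text tells. Its arguments: {"type":"object","properties":{"steps":{"type":"array"},"grip":{"type":"number"}},"required":["steps"]}

```bash
mkdir -p pics; ls
cat > h.py <<'E'
import numpy as np, cv2
from workcell import arm, eyes
def snap(n, tag):
    im,d=eyes.camera(n); cv2.imwrite(f'pics/{tag}.png',im[:,:,::-1]); np.save(f'{tag}_{n}.npy',d); np.save(f'{tag}_{n}_im.npy',im); return im,d
def pts(n,d):
    c=eyes.camera_info(n); v,u=np.mgrid[0:480,0:640]
    P=np.stack([(u-c['cx'])/c['fx']*d,(v-c['cy'])/c['fy']*d,d,np.ones_like(d)],-1)
    W=P@np.linalg.inv(np.array(c['camera_from_world'])).T
    return W[...,:3]
def ray(n,u,v,z):
    c=eyes.camera_info(n); T=np.linalg.inv(np.array(c['camera_from_world']))
    r=T[:3,:3]@np.array([(u-c['cx'])/c['fx'],(v-c['cy'])/c['fy'],1]); o=T[:3,3]
    return o+r*(z-o[2])/r[2]
def proj(n,p):
    c=eyes.camera_info(n); q=np.array(c['camera_from_world'])@np.append(p,1)
    return c['fx']*q[0]/q[2]+c['cx'],c['fy']*q[1]/q[2]+c['cy']
E
python3 - <<'E'
from h import *
for n in ('top','side'):
    snap(n,n+'0'); c=eyes.camera_info(n); print(n,c['fx'],c['cx'],c['cy'],np.linalg.inv(np.array(c['camera_from_world'])).round(3).tolist())
print(arm.get_state())
E
```

```text
pics
top 548.3812805687623 324.3413101115063 244.8591868970062 [[-0.028, -0.984, 0.175, 363.872], [-0.999, 0.025, -0.02, 27.018], [0.015, -0.176, -0.984, 1077.699], [0.0, 0.0, 0.0, 1.0]]
side 501.1502594930844 320.5774493922939 241.7665918469571 [[-0.702, -0.358, 0.616, -213.917], [-0.712, 0.357, -0.605, 793.9], [-0.004, -0.863, -0.505, 708.254], [0.0, 0.0, 0.0, 1.0]]
{'t': 0.1, 'joint_pos': array([ 1.14238325,  0.4351253 ,  0.02497024,  1.57398737, -0.01162206,
        1.13399187, -0.07507946]), 'dq': array([-1.29412786e-03, -2.50398055e-03, -1.68693080e-04, -1.51062073e-03,
        9.42687509e-06,  1.18201481e-03,  2.39742465e-04]), 'effort': array([ 5.01061964e-03, -6.71758604e+01,  1.02943428e+00, -3.16904569e+01,
        1.59348676e-02,  7.31056673e-03, -7.98690598e-05]), 'ee_pos': array([ 199.86865783, -591.71570721,  230.62904455]), 'tcp_rot': array([-6.64054643e-04,  9.86764277e-01,  1.62159780e-01, -1.61373574e-04]), 'wrist_force': array([ 0.55598516,  0.53382757, -0.52079877]), 'moment': array([-0.0573998 , -0.03437429,  0.04337953]), 'width': 0.9990868836862009}
```

View pics/top0.png

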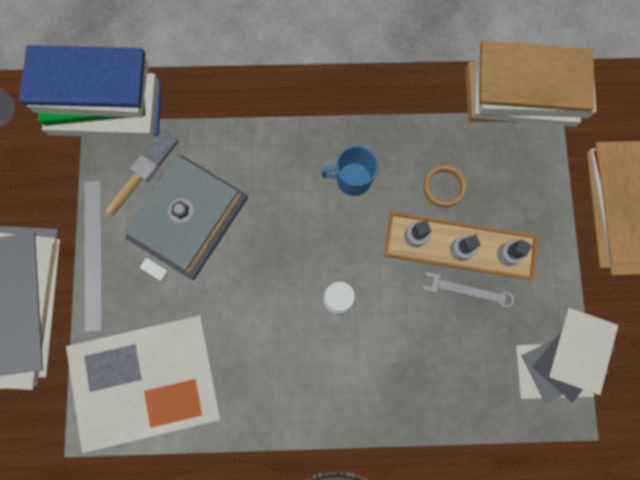

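View pics/side0.png

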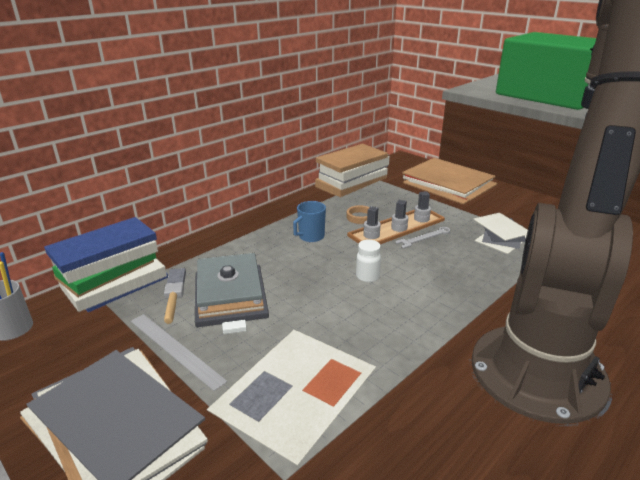

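Run:
```python
from h import *
im=np.load('top0_top_im.npy'); d=np.load('top0_top.npy')
a=cv2.resize(im[200:290,380:545],None,fx=4.8,fy=4.8,interpolation=cv2.INTER_CUBIC)
cv2.imwrite('pics/a.png',a[:,:,::-1])
b=cv2.resize(im[150:285,100:260],None,fx=4.4,fy=4.4,interpolation=cv2.INTER_CUBIC)
cv2.imwrite('pics/b.png',b[:,:,::-1])
W=pts('top',d)
for u,v in [(418,232),(423,228),(470,241),(466,252),(519,246),(180,209),(205,190),(300,250),(340,296),(356,165)]: print(u,v,d[v,u],W[v,u].round(1))
z=W[...,2]
print([ (z[200:290,380:545]>t).sum() for t in (40,60,80,86,90)])
# adapter tops
m=((z>78)&(z<100)).astype(np.uint8); m[:200]=0; m[290:]=0; m[:,:380]=0; m[:,545:]=0
n,l,s,c=cv2.connectedComponentsWithStats(m)
for i in range(1,n):
    if s[i,4]>20: 
        p=W[l==i]; print(c[i],s[i],np.median(p,0).round(1),p.mean(0).round(1), cv2.minAreaRect(p[:,:2].astype(np.float32)))
```

```text
418 232 1018.4251 [ 560.7 -167.3   82. ]
423 228 1011.61206 [ 566.4 -175.4   90.1]
470 241 1010.385 [ 540.1 -261.1   88.3]
466 252 1049.0862 [ 526.4 -264.    46.6]
519 246 0.0 [ 363.9   27.  1077.7]
180 209 1023.23224 [616.5 274.5  78.2]
205 190 1052.192 [658.2 232.7  57.1]
300 250 0.0 [ 363.9   27.  1077.7]
340 296 990.6639 [445.6 -18.2  86.7]
356 165 1112.7026 [716.3 -63.   11.8]
[np.int64(1503), np.int64(795), np.int64(630), np.int64(564), np.int64(283)]
[422.77659574 227.39361702] [415 219  17  18 188] [ 567.6 -175.4   89.2] [ 567.9 -175.4   88.7] ((568.6441650390625, -176.16183471679688), (24.090181350708008, 24.975170135498047), 18.470563888549805)
[471.73056995 241.75129534] [464 234  17  17 193] [ 538.1 -264.3   89.1] [ 538.6 -264.1   88.7] ((539.29638671875, -265.4631652832031), (24.057008743286133, 25.72572898864746), 20.569896697998047)
[522.55778894 247.04020101] [513 239  19  17 199] [ 526.1 -357.5   89.6] [ 526.3 -357.2   88.8] ((526.7548828125, -358.3660888671875), (24.491270065307617, 24.858036041259766), 59.14505386352539)
```

View pics/a.png

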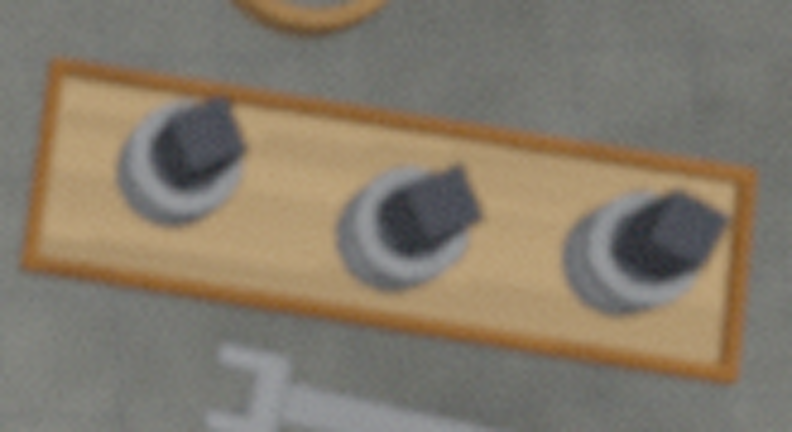

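View pics/b.png

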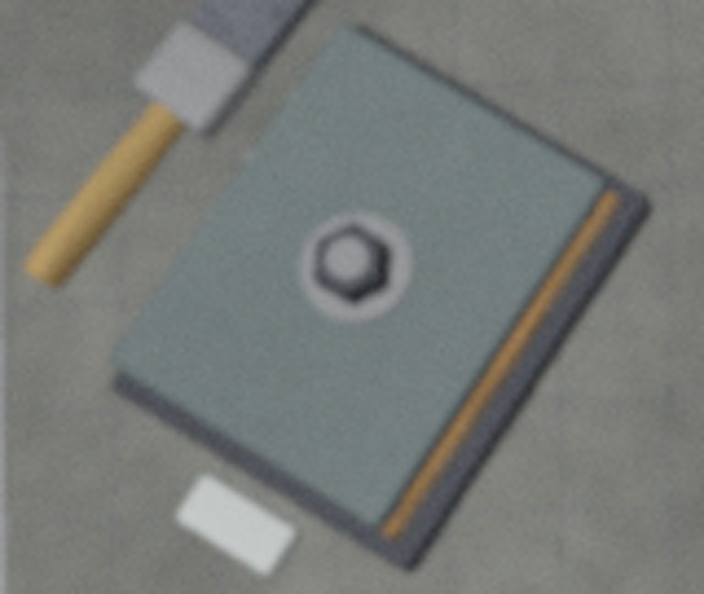

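Run:
```python
from h import *
im=np.load('top0_top_im.npy'); d=np.load('top0_top.npy'); W=pts('top',d); z=W[...,2]
# sockets
for (u,v) in [(423,227),(472,242),(522,247)]:
    m=np.zeros(z.shape,bool); m[v-14:v+14,u-14:u+14]=1
    m&=(abs(z-89.5)<5)
    m=cv2.morphologyEx(m.astype(np.uint8),cv2.MORPH_OPEN,np.ones((3,3)))>0
    vv,uu=np.nonzero(m); P=np.array([ray('top',a,b,89)[:2] for a,b in zip(uu,vv)])
    r=cv2.minAreaRect(P.astype(np.float32)); print('socket',m.sum(),np.median(z[m]),P.mean(0).round(1),[np.round(x,1) for x in r])
# rectify at z=89 and z=63 ,z=79
def rect(zz,cx,cy,half,mmpp=0.25):
    n=int(2*half/mmpp); pp=np.array([proj('top',(cx+dx,cy+dy,zz)) for dx,dy in [(half,half),(half,-half),(-half,-half),(-half,half)]],np.float32)
    H=cv2.getPerspectiveTransform(pp,np.array([[0,0],[n,0],[n,n],[0,n]],np.float32))
    return cv2.warpPerspective(im,H,(n,n),flags=cv2.INTER_CUBIC)
T=[rect(89,567.5,-175.5,35),rect(89,538,-264,35),rect(89,526,-357,35),rect(63,612,276,35)]
# up = +x, left=+y
g=np.vstack([np.hstack(T[:2]),np.hstack(T[2:])])
cv2.imwrite('pics/c.png',cv2.resize(g[:,:,::-1],None,fx=1.0,fy=1.0))
# press region: platen points
p=(z>55)&(z<66); p[:,:110]=0;p[:,260:]=0;p[:140]=0;p[290:]=0
p=cv2.morphologyEx(p.astype(np.uint8),cv2.MORPH_OPEN,np.ones((3,3)))
vv,uu=np.nonzero(p);P=np.array([ray('top',a,b,60)[:2] for a,b in zip(uu,vv)],np.float32)
print('platen',np.median(z[p>0]),cv2.minAreaRect(P),P.mean(0))
q=(z>70)&(z<90); q[:,:150]=0;q[:,210:]=0;q[:180]=0;q[240:]=0
print('nut',q.sum(),np.median(W[q],0), W[q].mean(0))
```

```text
socket 161 89.54950694328932 [ 568.7 -175.8] [array([ 568.3, -176. ]), array([24.2, 24.1]), np.float64(17.1)]
socket 166 89.45159770170676 [ 539.1 -265. ] [array([ 539.3, -264.9]), array([24.1, 25.4]), np.float64(21.5)]
socket 178 89.80804855553077 [ 526.7 -358. ] [array([ 526.6, -357.7]), array([25. , 25.7]), np.float64(59.1)]Traceback (most recent call last):
  File "<stdin>", line 22, in <module>
  File "h.py", line 11, in ray
    c=eyes.camera_info(n); T=np.linalg.inv(np.array(c['camera_from_world']))
ValueError: time passes only in moves, steps and waits
```

View pics/c.png

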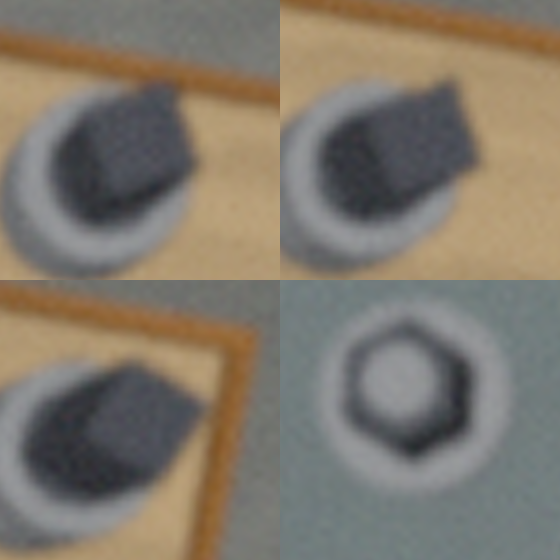

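```bash
python3 - <<'E'
from workcell import eyes; import pickle,numpy as np
pickle.dump({n:{k:np.array(v) for k,v in eyes.camera_info(n).items() if k in('fx','fy','cx','cy','camera_from_world')} for n in('top','side')},open('cal.pkl','wb'))
E
sed -i "s/c=eyes.camera_info(n)/c=CAL[n]/; 3i import pickle,os\nCAL=pickle.load(open('cal.pkl','rb'))" h.py
cat >> h.py <<'E'
def rect(im,n,zz,cx,cy,half,mmpp=0.25):
    N=int(2*half/mmpp); pp=np.array([proj(n,(cx+dx,cy+dy,zz)) for dx,dy in [(half,half),(half,-half),(-half,-half),(-half,half)]],np.float32)
    H=cv2.getPerspectiveTransform(pp,np.array([[0,0],[N,0],[N,N],[0,N]],np.float32))
    return cv2.warpPerspective(im,H,(N,N),flags=cv2.INTER_CUBIC)
E
python3 - <<'E'
from h import *
for n in('top','side'):
    im=np.load(f'{n}0_{n}_im.npy')
    g=rect(im,n,63,616,276,35,0.125)
    hsv=cv2.cvtColor(g,cv2.COLOR_RGB2HSV); gray=cv2.cvtColor(g,cv2.COLOR_RGB2GRAY)
    cv2.imwrite(f'pics/nut_{n}.png',g[:,:,::-1])
    c=g.astype(int); diff=c[...,1]-c[...,0]   # platen is greenish
    cen=diff[280,280]; print(n,'platen diff',np.median(diff[:40]),'washer px',np.percentile(diff,[5,20]))
    for t in (3,5,7):
        m=(cv2.GaussianBlur(diff.astype(np.float32),(9,9),0)<t).astype(np.uint8)
        k,l,s,cc=cv2.connectedComponentsWithStats(m); i=1+np.argmax(s[1:,4])
        cnt=max(cv2.findContours((l==i).astype(np.uint8),cv2.RETR_EXTERNAL,cv2.CHAIN_APPROX_NONE)[0],key=len)
        e=cv2.fitEllipse(cnt); print(t,'washer ctr',616+35-e[0][1]*.125,276+35-e[0][0]*.125,np.array(e[1])*.125)
d=np.load('top0_top.npy'); W=pts('top',d); z=W[...,2]
p=(z>55)&(z<66); p[:,:110]=0;p[:,260:]=0;p[:140]=0;p[290:]=0
p=cv2.morphologyEx(p.astype(np.uint8),cv2.MORPH_OPEN,np.ones((3,3)))
vv,uu=np.nonzero(p);P=np.array([ray('top',a,b,60)[:2] for a,b in zip(uu,vv)],np.float32)
print('platen',np.median(z[p>0]),cv2.minAreaRect(P),P.mean(0))
q=(z>70)&(z<90); q[:,:150]=0;q[:,210:]=0;q[:180]=0;q[240:]=0
print('nut',q.sum(),np.median(W[q],0), W[q].mean(0))
E
```

```text
top platen diff 11.0 washer px [1. 2.]
3 washer ctr 616.9878311157227 276.7031784057617 [43.37610626 45.69850159]
5 washer ctr 617.6110420227051 277.1502227783203 [47.05417633 48.70434189]
7 washer ctr 617.4168701171875 277.20678329467773 [49.38433838 50.52461243]
side platen diff 8.0 washer px [-1.  1.]
3 washer ctr 620.1829833984375 275.8235778808594 [45.02220917 62.33583832]
5 washer ctr 620.4176483154297 275.71837997436523 [46.86573029 65.45750427]
7 washer ctr 620.2258434295654 275.6385307312012 [48.7075119  68.32568359]
platen 59.847834436962444 ((617.3905639648438, 275.89202880859375), (140.62840270996094, 179.3125), 57.06118392944336) [616.38336 276.33975]
nut 225 [616.63863403 275.62384766  78.54047271] [617.05684921 275.51259769  78.08547709]
```

```bash
python3 -c "
import cv2,numpy as np
cv2.imwrite('pics/nut2.png',cv2.resize(np.hstack([cv2.imread('pics/nut_top.png'),cv2.imread('pics/nut_side.png')]),(800,400)))"
```

```text
(no output)
```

View pics/nut2.png

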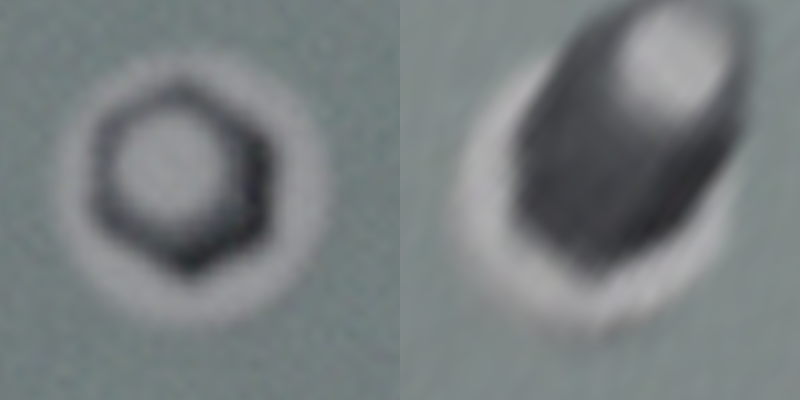

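Run:
```python
from h import *
im=np.load('top0_top_im.npy')
g=cv2.cvtColor(rect(im,'top',63,617.3,276.8,30,0.125),cv2.COLOR_RGB2GRAY).astype(np.float32)
g=cv2.GaussianBlur(g,(0,0),4)
# radial edge: from washer (r~21) inward find steepest drop
c=240; out=[]
for a in np.arange(0,360,3):
    r=np.arange(11,21,.125); t=np.radians(a)   # a = world angle from +x toward +y
    v=c-r*np.cos(t)/.125; u=c-r*np.sin(t)/.125
    p=cv2.remap(g,u.astype(np.float32)[None],v.astype(np.float32)[None],1)[0]
    gr=np.gradient(p); k=np.argmax(gr); out.append((a,r[k],gr[k]))
out=np.array(out); print([(int(a),round(r,1)) for a,r,_ in out[::2]])
# side of the outline facing camera: angles 120..330 (camera lies at -x,-y)
from scipy.optimize import least_squares
s=out[(out[:,0]>130)&(out[:,0]<320)]
def hexr(a,yaw,ap): 
    b=(np.radians(a)-yaw+np.pi/6)%(np.pi/3)-np.pi/6; return ap/np.cos(b)
def f(q):
    x=s[:,1]*np.cos(np.radians(s[:,0]))-q[0]; y=s[:,1]*np.sin(np.radians(s[:,0]))-q[1]
    return np.hypot(x,y)-hexr(np.degrees(np.arctan2(y,x)),q[2],15)
for y0 in (10,25,40,55):
    r=least_squares(f,[0,0,np.radians(y0)],loss='soft_l1'); print(y0,r.cost,r.x[:2],np.degrees(r.x[2]))
```

```text
[(0, np.float64(18.6)), (6, np.float64(19.2)), (12, np.float64(19.4)), (18, np.float64(19.4)), (24, np.float64(19.0)), (30, np.float64(19.5)), (36, np.float64(20.1)), (42, np.float64(20.5)), (48, np.float64(20.5)), (54, np.float64(20.9)), (60, np.float64(20.5)), (66, np.float64(20.1)), (72, np.float64(19.2)), (78, np.float64(18.5)), (84, np.float64(18.4)), (90, np.float64(18.2)), (96, np.float64(18.6)), (102, np.float64(18.9)), (108, np.float64(17.4)), (114, np.float64(17.5)), (120, np.float64(17.0)), (126, np.float64(15.2)), (132, np.float64(14.8)), (138, np.float64(14.1)), (144, np.float64(14.5)), (150, np.float64(14.4)), (156, np.float64(14.1)), (162, np.float64(14.8)), (168, np.float64(14.8)), (174, np.float64(14.4)), (180, np.float64(14.2)), (186, np.float64(14.2)), (192, np.float64(13.0)), (198, np.float64(13.1)), (204, np.float64(13.6)), (210, np.float64(13.0)), (216, np.float64(13.2)), (222, np.float64(13.2)), (228, np.float64(13.2)), (234, np.float64(14.5)), (240, np.float64(13.9)), (246, np.float64(14.1)), (252, np.float64(14.0)), (258, np.float64(13.6)), (264, np.float64(13.6)), (270, np.float64(13.5)), (276, np.float64(13.6)), (282, np.float64(13.9)), (288, np.float64(14.0)), (294, np.float64(14.8)), (300, np.float64(15.6)), (306, np.float64(15.6)), (312, np.float64(15.5)), (318, np.float64(15.2)), (324, np.float64(15.6)), (330, np.float64(14.8)), (336, np.float64(16.2)), (342, np.float64(17.2)), (348, np.float64(16.9)), (354, np.float64(18.6))]
10 6.45768180658583 [1.67939575 1.6435569 ] 28.645173465008117
25 6.418538381325419 [1.68790414 1.6418941 ] 26.700101675754265
40 6.418538380618482 [1.68790333 1.6418946 ] 26.70014501448047
55 6.457681806281542 [1.67939625 1.6435566 ] 28.64514460560607
```

```bash
cat >> h.py <<'E'
from scipy.spatial.transform import Rotation as Rn
def pose():
    s=arm.get_state(); q=s['tcp_rot']; R=Rn.from_quat([q[1],q[2],q[3],q[0]]).as_matrix()
    return s,R,np.degrees(np.arctan2(R[1,0],R[0,0]))
def go(x,y,z,psi=None):
    s,R,a=pose(); d=R.T@(np.array([x,y,z])-s['ee_pos'])/10
    print('t',round(s['t'],2),'at',s['ee_pos'].round(1),'psi',round(a,2),'F',s['wrist_force'].round(1),'w',round(float(s['width']),3),'j7',s['joint_pos'][6].round(2),'tilt',R[:,2].round(3))
    print('travel cm',d.round(2),'yaw',None if psi is None else round(-(psi-a),2))
E
python3 -c "
from h import *
go(568.4,-175.9,150,18)"
```

```text
t 0.1 at [ 199.9 -591.7  230.6] psi 18.66 F [ 0.6  0.5 -0.5] w 0.999 j7 -0.08 tilt [-0.001  0.001 -1.   ]
travel cm [ 48.22 -27.59   8.1 ] yaw 0.66
```

Request:
apply_moves(
  steps=[
    {"travel": [48.2,-27.6,8.1],"yaw": 0.7},
    {"travel": [48.2,-27.6,8.1],"yaw": 0.7},
    {"travel": [48.2,-27.6,8.1],"yaw": 0.7},
    {"travel": [48.2,-27.6,8.1],"yaw": 0.7},
    {"travel": [48.2,-27.6,8.1],"yaw": 0.7},
    {"travel": [48.2,-27.6,8.1],"yaw": 0.7},
    {"travel": [48.2,-27.6,8.1],"yaw": 0.7},
    {"travel": [48.2,-27.6,8.1],"yaw": 0.7},
    {"travel": [48.2,-27.6,8.1],"yaw": 0.7},
    {"travel": [48.2,-27.6,8.1],"yaw": 0.7},
    {"travel": [48.2,-27.6,8.1],"yaw": 0.7},
    {"travel": [48.2,-27.6,8.1],"yaw": 0.7},
  ],
  grip=8.54,
)

```text
t: 1.6
ee_pos: [567.4, -178.1, 150.4]
tcp_rot: [0.0, 0.988, 0.155, -0.0]
wrist_force: [-0.3, -0.6, 0.8]
width: 1.0
```

```bash
python3 -c "
from h import *
go(568.4,-175.9,58,18)"
```

```text
t 1.6 at [ 567.4 -178.1  150.4] psi 17.83 F [-0.3 -0.6  0.8] w 1.0 j7 -1.11 tilt [-0.001 -0.001 -1.   ]
travel cm [ 0.17 -0.19  9.23] yaw -0.17
```

Request:
apply_moves(
  steps=[
    {"travel": [0.1,-0.1,4.0],"yaw": 0},
    {"travel": [0.1,-0.1,7.5],"yaw": 0},
    {"travel": [0.1,-0.1,9.4],"yaw": 0},
    {"travel": [0.1,-0.1,9.4],"yaw": 0},
    {"travel": [0.1,-0.1,9.4],"yaw": 0},
  ],
)

```text
t: 2.22
ee_pos: [569.3, -176.2, 57.4]
tcp_rot: [0.0, 0.988, 0.155, 0.001]
wrist_force: [-0.5, -0.2, -0.5]
width: 0.997
```

```bash
python3 -c "
from h import *
go(568.4,-175.9,55,18)
snap('side','s1')
import cv2
im=np.load('s1_side_im.npy'); cv2.imwrite('pics/s1c.png',cv2.resize(im[130:290,290:490,::-1],None,fx=4,fy=3.7,interpolation=cv2.INTER_CUBIC))"
```

```text
t 2.23 at [ 569.3 -176.2   57.4] psi 17.88 F [-0.5 -0.2 -0.5] w 0.997 j7 -1.14 tilt [ 0.001 -0.001 -1.   ]
travel cm [-0.08 -0.05  0.24] yaw -0.12
```

View pics/s1c.png

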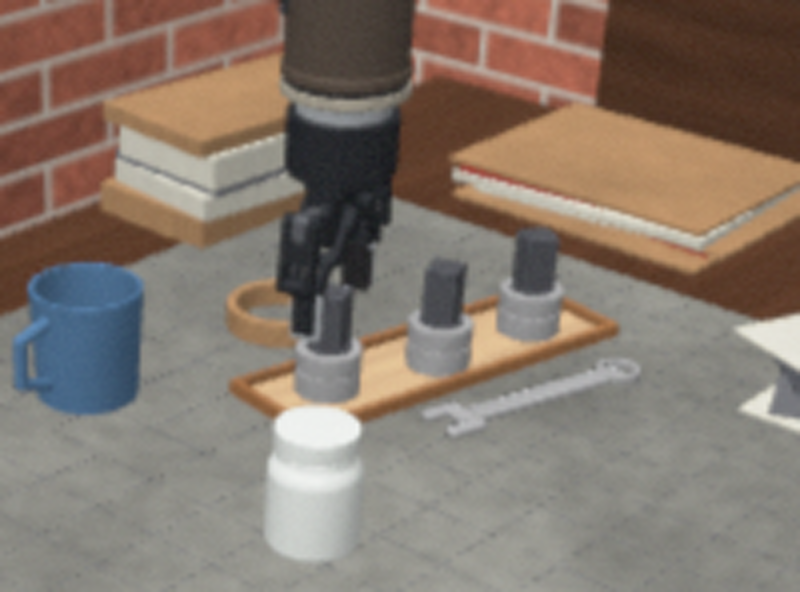

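Request:
apply_moves(
  steps=[
    {"travel": [-0.05,0,0.2],"yaw": 0},
    {"travel": [-0.05,0,0.2],"yaw": 0},
    {"travel": [-0.05,0,0.2],"yaw": 0},
    {"travel": [-0.05,0,0.2],"yaw": 0},
    {"travel": [-0.05,0,0.2],"yaw": 0},
    {"travel": [-0.05,0,0.2],"yaw": 0},
  ],
  grip=0,
)

```text
t: 3.02
ee_pos: [568.7, -175.2, 54.5]
tcp_rot: [0.0, 0.988, 0.156, 0.0]
wrist_force: [-1.1, 0.2, 3.0]
width: 0.271
```

```bash
python3 -c "
from h import *
go(568.4,-175.9,125,18)"
```

```text
t 3.02 at [ 568.7 -175.2   54.5] psi 17.97 F [-1.1  0.2  3. ] w 0.271 j7 -1.14 tilt [ 0. -0. -1.]
travel cm [-0.04  0.06 -7.05] yaw -0.03
```

```bash
python3 -c "
from h import *
go(617.3,276.7,165,27)"
```

```text
t 3.02 at [ 568.7 -175.2   54.5] psi 17.97 F [-1.1  0.2  3. ] w 0.271 j7 -1.14 tilt [ 0. -0. -1.]
travel cm [ 18.57 -41.49 -11.05] yaw -9.03
```

Request:
apply_moves(
  steps=[
    {"travel": [0,0,-3],"yaw": 0},
    {"travel": [0,0,-8],"yaw": 0},
    {"travel": [1,-2,-11],"yaw": -1},
    {"travel": [3.3,-7.4,-11],"yaw": -3},
    {"travel": [5.6,-12.5,-11],"yaw": -5},
    {"travel": [7.9,-17.7,-11],"yaw": -7},
    {"travel": [10.2,-22.8,-11],"yaw": -9},
    {"travel": [12.5,-28,-11],"yaw": -9},
    {"travel": [14.8,-33.1,-11],"yaw": -9},
    {"travel": [17,-38,-11],"yaw": -9},
    {"travel": [18.6,-41.5,-11],"yaw": -9},
    {"travel": [18.6,-41.5,-11],"yaw": -9},
  ],
)

```text
t: 4.53
ee_pos: [615.8, 281.7, 163.3]
tcp_rot: [-0.001, 0.972, 0.236, -0.001]
wrist_force: [-0.1, -0.7, -1.3]
width: 0.267
```

```bash
python3 -c "
from h import *
go(617.3,276.7,140,27)
im,d=snap('top','t2'); im2,d2=snap('side','s2')
cv2.imwrite('pics/t2c.png',cv2.resize(im[140:290,80:280,::-1],None,fx=3.9,fy=3.9,interpolation=cv2.INTER_CUBIC))
cv2.imwrite('pics/s2c.png',cv2.resize(im2[150:350,120:340,::-1],None,fx=3,fy=3,interpolation=cv2.INTER_CUBIC))"
```

```text
t 4.53 at [615.8 281.7 163.3] psi 27.3 F [-0.1 -0.7 -1.3] w 0.267 j7 -1.72 tilt [-0.002  0.002 -1.   ]
travel cm [-0.09  0.52  2.32] yaw 0.3
```

View pics/t2c.png

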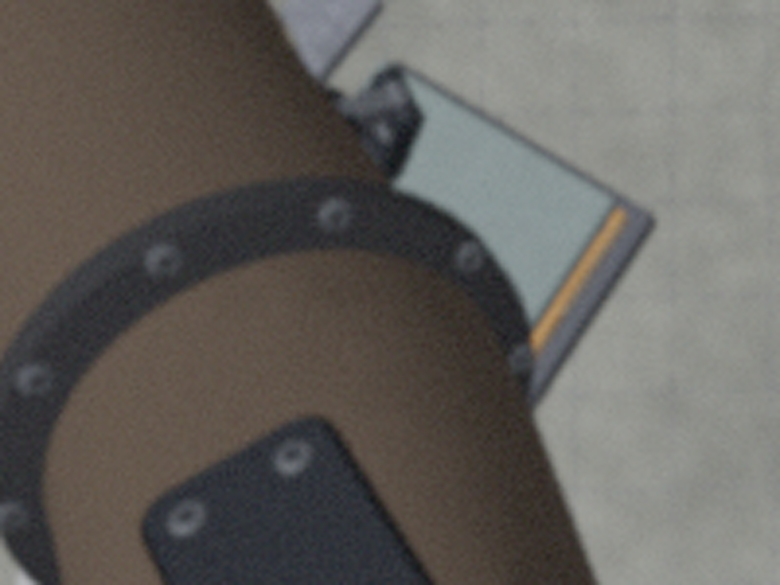

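View pics/s2c.png

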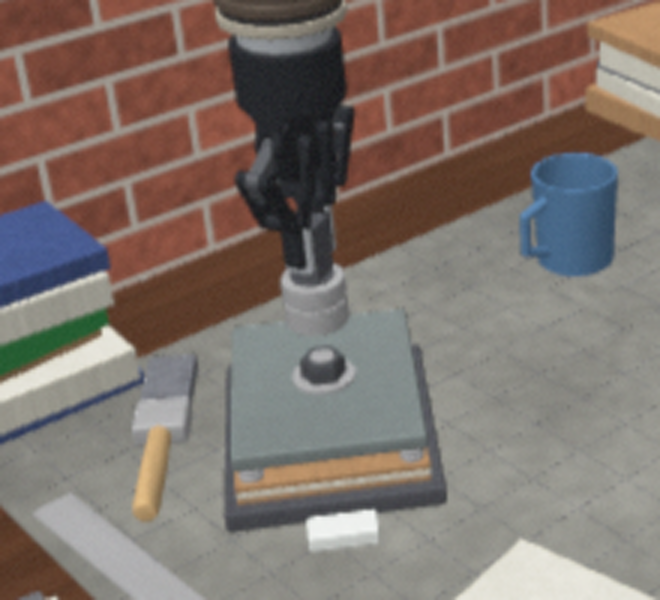

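Request:
apply_moves(
  steps=[
    {"travel": [-0.05,0.25,1.0],"yaw": 0.3},
    {"travel": [-0.05,0.25,2.0],"yaw": 0.3},
    {"travel": [-0.05,0.25,2.0],"yaw": 0.3},
    {"travel": [-0.05,0.25,2.0],"yaw": 0.3},
  ],
)

```text
t: 5.12
ee_pos: [618.2, 274.1, 144.3]
tcp_rot: [0.0, 0.973, 0.23, -0.0]
wrist_force: [0.4, 0.9, -2.0]
width: 0.275
```

```bash
cat >> h.py <<'E'
def sidecheck(tag,foot):
    # socket body: silhouette in side view vs expected projection of body cylinder at TCP axis
    im,d=snap('side',tag)
    s=arm.get_state(); W=pts('side',d); x,y,_=s['ee_pos']; z=W[...,2]
    m=(np.hypot(W[...,0]-x,W[...,1]-y)<40)&(z>foot+4)&(z<foot+36)&(d>0)
    P=W[m][:,:2]
    from scipy.optimize import least_squares
    r=least_squares(lambda q:np.hypot(P[:,0]-q[0],P[:,1]-q[1])-23.5,[x,y],loss='soft_l1',f_scale=1)
    print('body n',m.sum(),'axis',r.x.round(1),'minus tcp',(r.x-[x,y]).round(1))
    u,v=map(int,proj('side',(x,y,foot+20)))
    cv2.imwrite(f'pics/{tag}c.png',cv2.resize(im[max(0,v-75):v+75,max(0,u-90):u+90,::-1],None,fx=4,fy=4,interpolation=cv2.INTER_CUBIC))
E
python3 -c "
from h import *
go(617.3,276.7,132.5,27); sidecheck('s3',arm.get_state()['ee_pos'][2]-50.5)"
```

```text
t 5.12 at [618.2 274.1 144.3] psi 26.65 F [ 0.4  0.9 -2. ] w 0.275 j7 -1.72 tilt [-0. -0. -1.]
travel cm [ 0.03 -0.27  1.18] yaw -0.35
body n 258 axis [618.8 273. ] minus tcp [ 0.4 -1.3]
```

View pics/s3c.png

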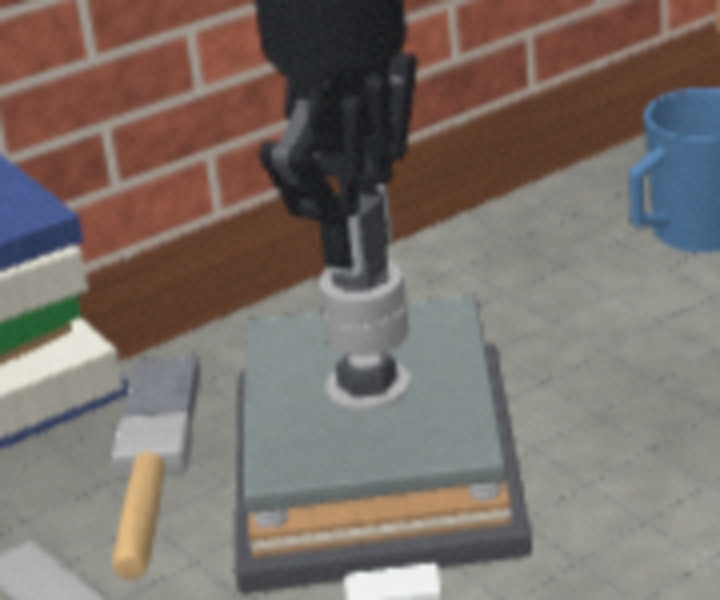

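```bash
python3 -c "
from h import *
go(618,276.8,133.5,27)"
```

```text
t 5.17 at [618.4 274.3 144.6] psi 26.65 F [-1.2  0.  -2.7] w 0.273 j7 -1.72 tilt [ 0.  0. -1.]
travel cm [ 0.08 -0.24  1.11] yaw -0.35
```

Request:
apply_moves(
  steps=[
    {"travel": [0.08,-0.24,0.4],"yaw": -0.4},
    {"travel": [0.08,-0.24,0.8],"yaw": -0.4},
    {"travel": [0.08,-0.24,1.1],"yaw": -0.4},
    {"travel": [0.08,-0.24,1.1],"yaw": -0.4},
    {"travel": [0.08,-0.24,1.1],"yaw": -0.4},
  ],
)

```text
t: 5.8
ee_pos: [617.9, 276.8, 133.4]
tcp_rot: [0.0, 0.972, 0.234, 0.0]
wrist_force: [0.5, -0.6, -2.2]
width: 0.273
```

```bash
python3 -c "
from h import *
go(618,276.8,124.5,27)"
```

```text
t 5.8 at [617.9 276.8 133.4] psi 27.06 F [ 0.5 -0.6 -2.2] w 0.273 j7 -1.72 tilt [ 0. -0. -1.]
travel cm [0.01 0.01 0.89] yaw 0.06
```

Request:
apply_moves(
  steps=[
    {"travel": [0,0,0.25],"yaw": 0},
    {"travel": [0,0,0.45],"yaw": 0},
    {"travel": [0,0,0.6],"yaw": 0},
    {"travel": [0,0,0.7],"yaw": 0},
    {"travel": [0,0,0.8],"yaw": 0},
    {"travel": [0,0,0.8],"yaw": 0},
  ],
)

```text
t: 6.55
ee_pos: [618.0, 277.4, 125.6]
tcp_rot: [-0.0, 0.972, 0.234, 0.0]
wrist_force: [0.3, 2.4, -0.2]
width: 0.269
```

```bash
python3 -c "
from h import *
go(618,276.8,124.5,27); print(arm.get_state()['moment'])"
```

```text
t 6.55 at [618.  277.4 125.6] psi 27.07 F [ 0.3  2.4 -0.2] w 0.269 j7 -1.72 tilt [ 0.001  0.001 -1.   ]
travel cm [-0.02  0.06  0.11] yaw 0.07
[ 0.61441933 -0.05026321 -0.02532011]
```

Request:
apply_moves(
  steps=[
    {"travel": [0.05,-0.09,0.0],"yaw": 0},
    {"travel": [0.05,-0.09,0.1],"yaw": 0},
    {"travel": [0.05,-0.09,0.2],"yaw": 0},
    {"travel": [0.05,-0.09,0.2],"yaw": 0},
  ],
)

```text
t: 7.05
ee_pos: [618.1, 277.8, 123.6]
tcp_rot: [0.0, 0.972, 0.234, 0.0]
wrist_force: [-1.5, -0.5, 5.9]
width: 0.272
```

```bash
python3 -c "
from h import *
go(618,276.8,124.5,27); print(arm.get_state()['moment'])
sidecheck('s4',arm.get_state()['ee_pos'][2]-50.5)"
```

```text
t 7.05 at [618.1 277.8 123.6] psi 27.05 F [-1.5 -0.5  5.9] w 0.272 j7 -1.72 tilt [ 0.001 -0.    -1.   ]
travel cm [-0.05  0.08 -0.09] yaw 0.05
[-0.15522779  0.14360342 -0.02981851]
body n 248 axis [618.4 276.7] minus tcp [ 0.3 -1.1]
```

View pics/s4c.png

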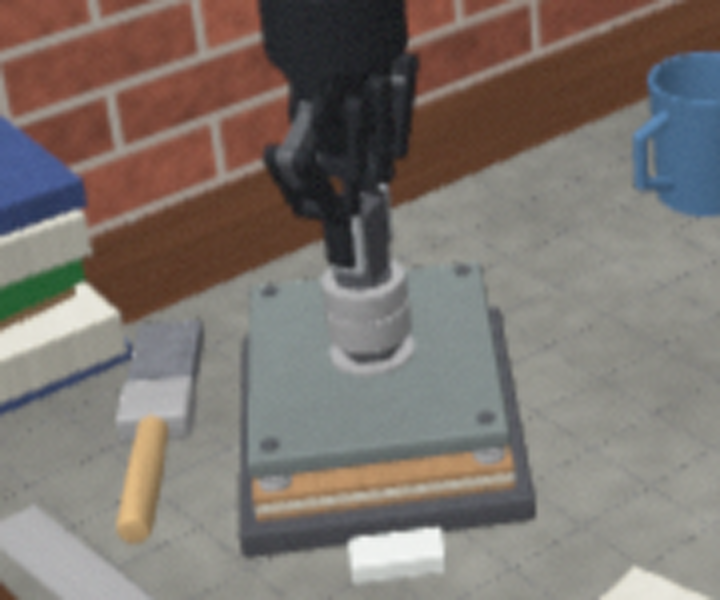

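```bash
cat >> h.py <<'E'
def platen(tag):
    d0=np.load('side0_side.npy'); d=np.load(tag+'_side.npy'); W0=pts('side',d0); W=pts('side',d)
    C=np.array([617.4,276.3]); a=np.radians(147); 
    L=(W0[...,:2]-C)@np.array([[np.cos(a),-np.sin(a)],[np.sin(a),np.cos(a)]])
    m=(abs(L[...,0])<80)&(abs(L[...,1])<62)&(np.hypot(L[...,0],L[...,1])>38)&(abs(W0[...,2]-60)<6)&(d>0)&(d0>0)
    dz=(W[...,2]-W0[...,2])[m]; dz=dz[abs(dz)<15]; g=d[m]
    print('platen dz median',np.median(dz).round(2),'n',len(dz),'se',(1.25*dz.std()/np.sqrt(len(dz))).round(2))
E
python3 -c "
from h import *
platen('s3');platen('s4');platen('s2')"
```

```text
platen dz median 0.12 n 1437 se 0.06
platen dz median -1.38 n 1417 se 0.06
platen dz median 0.04 n 1542 se 0.06
```

Request:
apply_moves(
  steps=[
    {"travel": [0,0,-0.5],"yaw": 0},
    {"travel": [0,0,-0.5],"yaw": 10},
    {"travel": [0,0,-0.5],"yaw": 20},
    {"travel": [0,0,-0.5],"yaw": 30},
    {"travel": [0,0,-0.5],"yaw": 30},
    {"travel": [0,0,-0.2],"yaw": 30},
    {"travel": [0,0,-0.1],"yaw": 30},
    {"travel": [0,0,0],"yaw": 30},
    {"travel": [0,0,0],"yaw": 30},
  ],
)

```text
t: 8.22
ee_pos: [617.8, 277.7, 123.1]
tcp_rot: [0.0, 1.0, -0.025, -0.0]
wrist_force: [0.3, 0.9, -1.9]
width: 0.272
```

```bash
python3 -c "
from h import *
go(618,276.8,121.5,-3); print(arm.get_state()['moment'])
sidecheck('s5',arm.get_state()['ee_pos'][2]-50.5); platen('s5')"
```

```text
t 8.22 at [617.8 277.7 123.1] psi -2.92 F [ 0.3  0.9 -1.9] w 0.272 j7 -2.17 tilt [-0. -0. -1.]
travel cm [0.02 0.09 0.16] yaw 0.08
[-0.02568278 -0.0220619  -0.0206358 ]
body n 255 axis [618.3 276.2] minus tcp [ 0.4 -1.6]
platen dz median 0.04 n 1415 se 0.06
```

Request:
apply_moves(
  steps=[
    {"travel": [0,0,0.15],"yaw": 0},
    {"travel": [0,0,0.3],"yaw": 0},
    {"travel": [0,0,0.4],"yaw": 0},
    {"travel": [0,0,0.5],"yaw": 0},
    {"travel": [0,0,0.5],"yaw": 0},
  ],
)

```text
t: 8.9
ee_pos: [617.8, 277.9, 118.2]
tcp_rot: [0.0, 1.0, -0.026, -0.0]
wrist_force: [0.8, 0.1, -2.3]
width: 0.273
```

```bash
python3 -c "
from h import *
go(618,276.8,114,-3); print(arm.get_state()['moment'])
sidecheck('s6',arm.get_state()['ee_pos'][2]-50.5); platen('s6')"
```

```text
t 8.9 at [617.8 277.9 118.2] psi -2.94 F [ 0.8  0.1 -2.3] w 0.273 j7 -2.17 tilt [-0. -0. -1.]
travel cm [0.03 0.1  0.42] yaw 0.06
[ 0.02487676 -0.03263901  0.00583088]
body n 250 axis [618.3 276.3] minus tcp [ 0.5 -1.6]
platen dz median 0.06 n 1417 se 0.06
```

Request:
apply_moves(
  steps=[
    {"travel": [0,0,0.15],"yaw": 0},
    {"travel": [0,0,0.3],"yaw": 0},
    {"travel": [0,0,0.4],"yaw": 0},
    {"travel": [0,0,0.5],"yaw": 0},
    {"travel": [0,0,0.5],"yaw": 0},
    {"travel": [0,0,0.5],"yaw": 0},
  ],
)

```text
t: 9.7
ee_pos: [617.9, 277.9, 113.6]
tcp_rot: [-0.0, 1.0, -0.026, 0.0]
wrist_force: [-1.9, -0.7, 1.3]
width: 0.274
```

```bash
python3 -c "
from h import *
go(618,276.8,113,-3); print(arm.get_state()['moment'])
sidecheck('s7',arm.get_state()['ee_pos'][2]-50.5); platen('s7')"
```

```text
t 9.7 at [617.9 277.9 113.6] psi -2.94 F [-1.9 -0.7  1.3] w 0.274 j7 -2.18 tilt [ 0.  0. -1.]
travel cm [0.01 0.11 0.06] yaw 0.06
[-0.18167881  0.34853548  0.02215509]
body n 245 axis [618.3 276.4] minus tcp [ 0.4 -1.5]
platen dz median -0.09 n 1421 se 0.06
```

Request:
apply_moves(
  steps=[
    {"travel": [0,0,0.05],"yaw": 0},
    {"travel": [0,0,0.1],"yaw": 0},
    {"travel": [0,0,0.15],"yaw": 0},
    {"travel": [0,0,0.15],"yaw": 0},
    {"travel": [0,0,0.15],"yaw": 0},
  ],
)

```text
t: 10.38
ee_pos: [617.9, 277.9, 112.0]
tcp_rot: [-0.0, 1.0, -0.026, 0.0]
wrist_force: [-1.5, -2.0, 5.2]
width: 0.273
```

```bash
python3 -c "
from h import *
go(618,276.8,113,-3); print(arm.get_state()['moment'])
sidecheck('s8',arm.get_state()['ee_pos'][2]-50.5); platen('s8')"
```

```text
t 10.38 at [617.9 277.9 112. ] psi -2.94 F [-1.5 -2.   5.2] w 0.273 j7 -2.18 tilt [ 0.  0. -1.]
travel cm [ 0.01  0.11 -0.1 ] yaw 0.06
[-0.34579925  0.57253338  0.00362038]
body n 249 axis [618.4 276.4] minus tcp [ 0.5 -1.5]
platen dz median -1.44 n 1426 se 0.06
```

View pics/s8c.png

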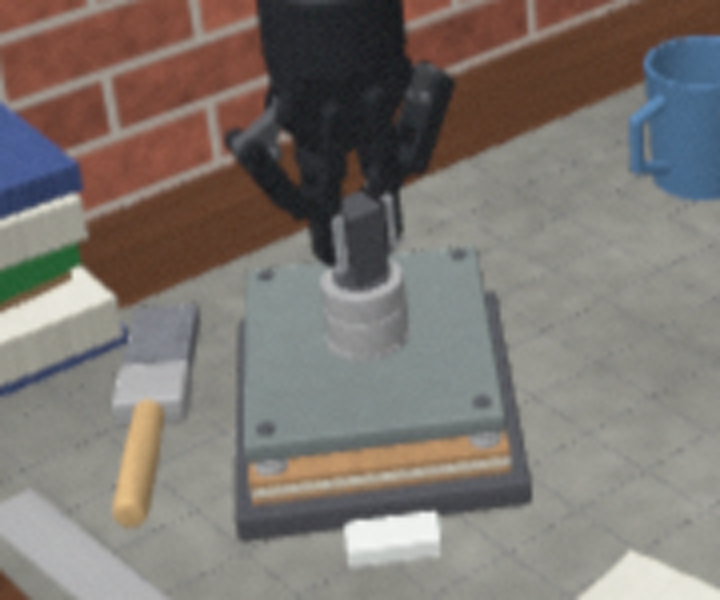

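View pics/s8.png

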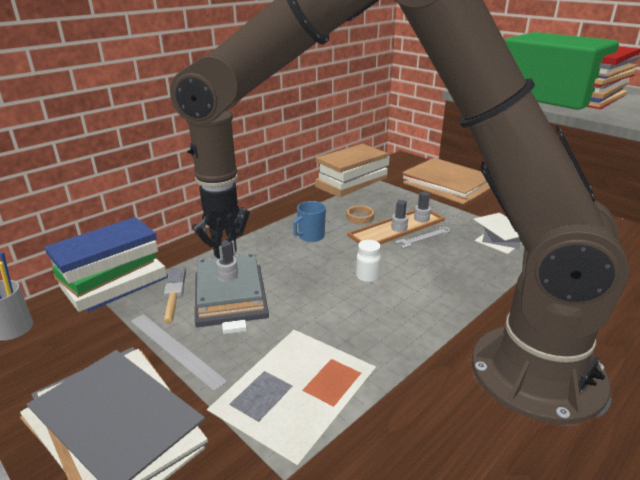

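```bash
python3 -c "
from h import *
go(618,276.8,113,-3); print(arm.hand_in())"
```

```text
t 10.43 at [617.9 277.9 112. ] psi -2.94 F [-2.2 -2.2  5.3] w 0.269 j7 -2.18 tilt [ 0. -0. -1.]
travel cm [ 0.01  0.11 -0.1 ] yaw 0.06
the job is handed in; nothing more can be done
None
```

The first socket I tried, the one at the end of the tray nearest the press, fits the nut. It is now fully seated, upright and still in the gripper. I handed the job in at about 10.4 s.

- **First try:** at the first angle the socket jammed on the nut's taper, about 4 mm down. I measured the platen about 1.4 mm down there (1.9 mm going by the force). I lifted it 5 mm, turned it 30° and lowered it again. It then slid over the nut with no force beyond its own weight.
- **Last checks:** the foot works out at about 61.5 mm, which matches the washer's 63 mm less the platen's measured 1.4 mm drop. Contact force is about 7.5 N, against the 20 N limit. The tool is vertical, and no washer shows below the mouth in the side picture.
- **Disagreement:** the side camera puts the socket's axis about 1.5 mm from the tool's centre. That is within the calibration error, but a wrist moment of about 0.6 N m suggests the press is slightly off-centre.
- **Everything else:** the other two sockets were never touched and still stand in the tray. The bystanders look unmoved in the side picture, by eye; I did not measure them.

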